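# Slide the bearing block under the dial gauge

## Robot

A 6-joint arm with a two-finger parallel gripper is mounted at the origin on the work surface. World frame = base frame: x ahead of the robot, y to its left, z up, the work surface at z = 0. Lengths are in mm, angles in rad, forces in N, time in s.
With the tool pointing down it reaches from about 350 to 975 mm from the base axis. Payload 7.1 kg.
Tool frame: the origin (TCP) lies at the very end of the fingers, on their centre line; the grasp point (between the pads) lies 19 mm behind it; z points along the fingers, y is the line along which they close (so a half turn about z gives the same grasp; the last joint's range is limited). The gripper opens to 88 mm and grips with 3 to 60 N. Pads are 20 mm wide; open, the fingers measure 115 mm over their backs; the gripper's body (75 mm by 178 mm) begins 61 mm behind the grasp point.
Start: joints at [1.304, 0.423, 1.63, -0, 1.089, -0.019], TCP at [153.263, 605.9, 222.675] pointing down, gripper open.
Joint ranges: [-3, 3], [-0.9, 2.11], [0.09, 2.58], [-1.31, 4.45], [0.11, 2.69], [-2.54, 2.54]. Speed limits (rad/s): [2.39, 2.39, 3.01, 3.14, 3.14, 3.14].

## Interface

Orientations are given as a rotation vector (axis times angle).
In Python, from workcell import get_obs, get_image, job, models gives the robot as it stands.
- The arm moves only by the tool jog_arm, never from a script. Its argument "increments" is one flat list of numbers, 7 for each row, row after row: the turn, a rotation vector about the tool's x, y, z in degrees, then the shift along the tool's x, y, z in mm, then the opening in per cent of the stroke, from 0 (shut) to 100 (fully open). A call has 1 to 12 rows; each row shifts and turns the commanded pose from where the row before left it, along the tool's axes as they then stand; what a row does not reach is not made up. A row lasts 1/8 s, in which the tool goes at most 62.5 mm and 10.7 degrees, less where a joint would pass 70% of its speed; a pose out of reach is approached as far as the arm can. A call is refused whole if a number of a shift passes 62.5 or a number of a turn 10.7, either way. A call with a gripper value outside its range is refused whole. The fingers move at their own pace and stop on an object; the grip force is fixed at half the most. Time passes only in rows, so rows that do not move let the fingers close. It gives the time, the measured TCP pose, the force, the opening and the grip force at its end, in the units of the state.
- get_obs(): the state, without advancing time (a new reading comes with each control period).
- get_image(name): name is "side" or "top"; returns a dict with "pixels" (400x640x3 uint8, blue, green, red), "depth" (400x640 float32, mm along the optical axis (not along the pixel's ray), 0 where there is no reading), "fx", "fy", "cx", "cy" (pixels), "k1" (the pictures are not rectified: a ray, as slopes to the right and down, at radius r is drawn at 1 + k1 r^2 times it, then the intrinsics apply), "cam_to_world" (4x4, takes a point from camera to world coordinates). Camera axes: x right, y up, looking along -z (the intrinsics and any distortion apply to the point x, -y, -z); pixel columns grow to the right and rows downward; lengths in mm; the calibration is good to about 2 mm. A picture is of the moment at which its call begins.
- job.close_job(): hands the job in; it is judged then, once.
Trained networks look in the newest picture that a camera, given by its name, has taken for a name from the list of things; names that differ only in an ending like _2 or _b are one class to them, and where a whole thing is asked for, a point or a joint stands for the part that bears it (a point fixed in the world has none). Each returns a list of dicts, best first, with "p" (0 to 1); they miss things now and then, are a little off and sometimes report something else, mostly with a low value. They report only what shows in the picture. A call takes as long as a camera call. They do not tell look-alikes from the thing itself.
- models.look_for(target, camera): "centre" ([x, y, z] in mm, in world coordinates, good to about 4 mm: the middle of the surface that is visible of it).
- models.regions_of(target, camera): "region" (400x640 bool, what is visible of it).
The state is a dict: "t": time; "qpos": joint angles; "qvel": joint speeds; "joint_torque": joint torques, N m; "ee_pos": TCP position; "orientation": TCP orientation; "ft_force": force on the tool from outside, world axes, zero at the start; "moment": the same for the moment, N m; "width": finger opening in mm; "grasp_force": force on a finger pad.
Only numpy, scipy, OpenCV 4.12 (cv2) and the standard library are available. Lean on these libraries where they do the work, as an engineer would, in place of code of your own. Each camera call takes 0.05 s, during which the arm holds its last target. There are 200 camera calls.

## Task

Slide the pine block that holds the two steel bearings in under the low probe of the dial gauge, so that the bearing nearest the end of the block sits centred right beneath the probe tip, with the block lying flat on the bench. Do not bump the gauge stand, and leave the other, empty pine block where it lies.

Things in the scene. Friction and masses are not known exactly. Their poses are not given: they have to be found in the camera images.
- block_grip (a point): Pine block with two bearings, 200 x 48 x 28 mm high, flat on the bench, 0.2 kg. Point: where to take it across its 48 mm width, half-way up (14 mm), on its bare part, 65 mm from the bare end. x runs along the block to the bearing end, z up. The bearings (32 mm across, standing 4 mm out of the wood) are at x = +70 and +110 mm from here; the end faces at x = -65 and +135 mm.
- bearing (a point): Centre of the top of the bearing nearest that block's end, 32 mm above the bench when the block lies flat; 25 mm from the end face and 110 mm in +x from block_grip. Axes as block_grip.
- spare_grip (a point): The other pine block, same size, with two empty round sockets instead of bearings: a bystander. Point and axes as for block_grip. This and the bearing block lie left and right of the gauge, either way round.
- gauge: Fixed dial gauge; origin on the bench right below the probe tip. Work enters from its open -x side, towards +x. The tip (12 mm across) ends 43 mm up, 11 mm over a bearing's top; the head above it (48 mm across) starts 51 mm up; with the 58 mm dial it reaches 157 mm. An arm 85 mm up joins the head to a 200 mm high column at x = +100, y = +90 mm on a 70 x 60 x 50 mm base.
There are look-alikes about, which are no part of the job. Leave any pink look-alike of the part that bears block_grip alone. Leave any purple look-alike of the gauge alone.

How it is judged:
By the outcome, as a careful person would: the job done as asked, in the order asked, and still so for the second after the job is handed in, with the robot touching nothing.
It also fails if it takes over 38 s, if anything falls off the work surface, if the arm or the gripper's body presses on something with over 40 N, if the wrist force passes 120 N, or if a joint passes its speed limit or range.

## Working session

There is one attempt and no reset: what is moved stays moved. The work goes in short steps, Python scripts to look and compute and a tool call to move; the robot and the scene stay as the last step left them, time stands still between calls to the robot, and variables do not carry over. Pictures are saved under pics/ and viewed, at most 10 in all, crops included, and the job is handed in when it is done.

Besides the shell and the picture viewer there is one more tool, called after "Call:" as name(argument=value, ...), one argument or row to a line, values as JSON. jog_arm: Moves the arm, as the interface text tells. Its arguments: {"type":"object","properties":{"increments":{"type":"array"}},"required":["increments"]}

```bash
mkdir -p pics; ls
cat > h.py <<'E'
import numpy as np, cv2
from workcell import get_obs, get_image, job, models
def pts(im):
    v,u=np.mgrid[0:400,0:640].astype(float)
    p=np.stack([(u-im['cx'])/im['fx'],(v-im['cy'])/im['fy']],-1)
    q=p.copy()
    for _ in range(8): q=p/(1+im['k1']*(q**2).sum(-1,keepdims=True))
    d=im['depth'][...,None]
    c=np.concatenate([q[...,:1]*d,-q[...,1:]*d,-d],-1)
    M=np.array(im['cam_to_world']); return c@M[:3,:3].T+M[:3,3]
E
python3 - <<'E'
from h import *
print(get_obs())
for c in('top','side'):
    im=get_image(c); cv2.imwrite(f'pics/{c}0.png',im['pixels']); np.savez(f'{c}0.npz',**im)
    P=pts(im)
    for n in('block_grip','bearing','spare_grip','gauge'):
        for r in models.look_for(n,c): print(c,n,np.round(r['centre']),round(r['p'],2))
    print(P[200,320])
E
```

```text
pics
{'t': 0.0, 'qpos': array([ 1.30399064e+00,  4.23795423e-01,  1.63069736e+00, -5.09269732e-06,
        1.08860250e+00, -1.89659010e-02]), 'qvel': array([-1.24044910e-03,  9.42777926e-05, -6.36325598e-04, -1.24440211e-03,
       -1.43900657e-04,  1.78745481e-03]), 'joint_torque': array([ 1.36052728e-03, -5.44628870e+01, -2.73668325e+01,  6.43243175e-02,
        2.26618443e-02, -1.35400451e-04]), 'ee_pos': array([153.12684495, 605.37307415, 221.92716514]), 'orientation': array([-3.88280523e-01, -3.11729383e+00,  2.33713017e-03]), 'ft_force': array([0.68236258, 0.03067675, 0.16091527]), 'moment': array([-0.01426314, -0.04962472,  0.0356552 ]), 'grasp_force': 0.0, 'width': 87.86255093136182}
top block_grip [ 313. -168.   24.] 0.94
top block_grip [ 528. -287.   23.] 0.58
top bearing [ 529. -290.   31.] 0.93
top bearing [ 314. -172.   30.] 0.93
top spare_grip [537. 293.  29.] 0.68
top gauge [720.  56.  97.] 0.69
top gauge [323. 219.  92.] 0.69
[496.8546596  -10.64348721  -3.27264352]
side block_grip [ 520. -303.   30.] 0.91
side block_grip [ 312. -181.   30.] 0.7
side bearing [ 311. -186.   27.] 0.72
side bearing [ 520. -302.   29.] 0.69
side spare_grip [532. 280.  28.] 0.75
side gauge [329. 215.  85.] 0.89
side gauge [732.  50.  98.] 0.64
[500.16904995  37.54835499   1.82120945]
```

View pics/top0.png

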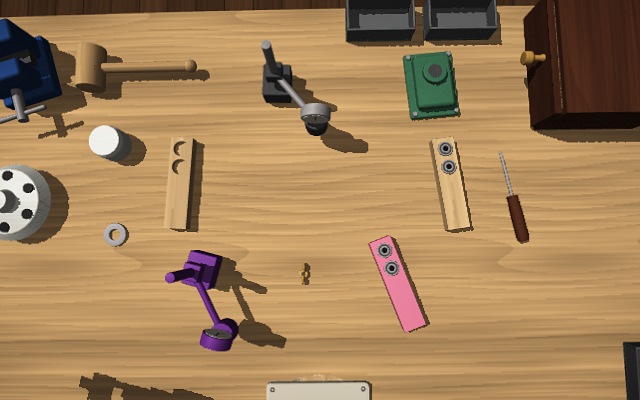

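View pics/side0.png

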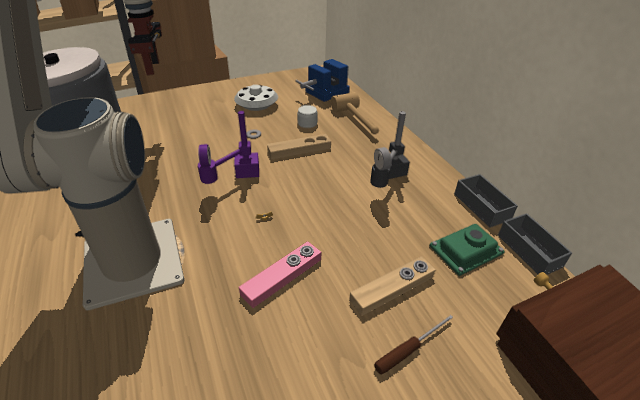

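Candidates, top picture. Bearing blocks: pine at (450,185), which is the one wanted, and pink at (398,283), a look-alike. The pine block at (180,183) has empty sockets, so it is the spare. Gauges: black at (312,95) is the real one and purple at (205,310) a look-alike. Next I measure these and check a crop.

```bash
cat > m.py <<'E'
from h import *
def load(c): return dict(np.load(f'{c}0.npz'))
if __name__=='__main__':
    T=load('top');S=load('side');PT=pts(T);PS=pts(S)
    crop=cv2.resize(T['pixels'][60:240,240:500],None,fx=3,fy=3,interpolation=cv2.INTER_CUBIC);cv2.imwrite('pics/crop0.png',crop)
    for nm,P,im in(('top',PT,T),('side',PS,S)):
        X,Y,Z=P[...,0],P[...,1],P[...,2]; ok=im['depth']>0
        m=ok&(abs(X-530)<140)&(abs(Y+295)<70)&(Z>20)&(Z<40)
        m&=~((im['pixels'][...,2]>200)&(im['pixels'][...,1]<140))
        q=P[m][:,:2].astype(np.float32); print(nm,'block',m.sum(),np.median(Z[m]),cv2.minAreaRect(q))
        g=ok&(X>640)&(X<900)&(Y>-40)&(Y<200)
        for a,b in((10,40),(42,60),(60,75),(75,100),(100,125),(125,150),(150,170),(170,215)):
            k=g&(Z>a)&(Z<b); q=P[k]
            if len(q)>3: print(nm,a,b,len(q),q.mean(0).round(),q.min(0).round(),q.max(0).round(), cv2.minAreaRect(q[:,:2].astype(np.float32)))
        bench=ok&(abs(X-500)<40)&(abs(Y)<40); print('bench',np.median(Z[bench]))
E
python3 m.py
```

```text
top block 2114 27.113405887411034 ((528.5839233398438, -292.4146423339844), (200.53546142578125, 50.348663330078125), 7.675566673278809)
top 10 40 148 [730.  75.  25.] [720.  50.  10.] [786. 110.  40.] ((739.9113159179688, 64.36748504638672), (43.20415115356445, 86.93306732177734), 46.762386322021484)
top 42 60 462 [746.  81.  49.] [645.  19.  42.] [791. 110.  53.] ((715.9580688476562, 71.31199645996094), (161.34495544433594, 71.7059097290039), 12.67298412322998)
top 60 75 10 [707.  37.  70.] [642. -26.  61.] [758.  96.  74.] ((691.8655395507812, 35.05139923095703), (153.48248291015625, 35.133514404296875), 38.24208450317383)
top 75 100 444 [724.  58.  92.] [641. -26.  75.] [773.  97. 100.] ((699.473876953125, 40.26118850708008), (169.65762329101562, 43.7808952331543), 35.02972412109375)
top 100 125 148 [706.  46. 110.] [640. -29. 100.] [770.  94. 125.] ((698.4848022460938, 41.50484848022461), (177.7124481201172, 40.20052719116211), 38.207035064697266)
top 125 150 272 [668.  14. 140.] [640. -33. 126.] [756.  88. 150.] ((688.6505126953125, 35.61402130126953), (163.3651885986328, 50.95
[... 1193 characters left out ...]

side 100 125 168 [678.  13. 112.] [640. -35. 100.] [764.  90. 125.] ((691.7919921875, 32.88567352294922), (163.33685302734375, 48.98430252075195), 45.609859466552734)
side 125 150 218 [672.   4. 138.] [640. -36. 125.] [763.  85. 150.] ((689.1390380859375, 32.266014099121094), (163.50506591796875, 51.69379806518555), 47.386024475097656)
side 150 170 120 [687.  20. 157.] [641. -25. 150.] [762.  83. 169.] ((695.066650390625, 33.967987060546875), (150.5623779296875, 36.59015655517578), 43.76193618774414)
side 170 215 82 [753.  76. 187.] [746.  69. 170.] [767.  89. 201.] ((754.482666015625, 77.59709167480469), (19.10983657836914, 17.733348846435547), 52.99077224731445)
bench -0.18856899316614317
```

View pics/crop0.png

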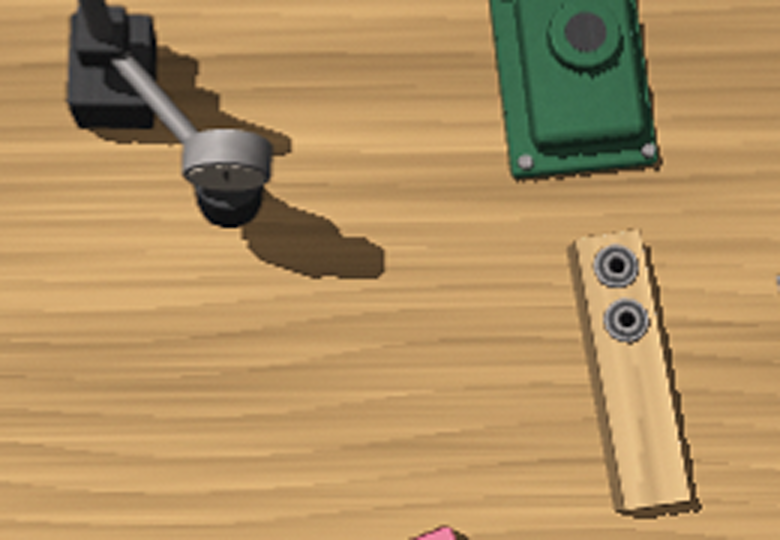

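The crop shows the pine block with both bearings at its far end (bearings at crop (616,265) and (627,320)) and the black gauge with its head at (230,180). That confirms the choice. Next I fit the gauge's tip and its yaw.

```bash
cat > g.py <<'E'
from m import *
from scipy.optimize import least_squares
A=[]
for c in('top','side'):
    im=load(c);P=pts(im);X,Y,Z=P[...,0],P[...,1],P[...,2];ok=(im['depth']>0)&(X>590)&(X<820)&(Y>-70)&(Y<140)
    # drop edge pixels (depth jumps)
    d=im['depth'].astype(np.float32); e=cv2.dilate(d,np.ones((3,3)))-cv2.erode(d,np.ones((3,3))); ok&=e<25
    k=ok&(Z>53)&(Z<78)&(X<690)&(Y<30); q=P[k]
    f=lambda p:np.hypot(q[:,0]-p[0],q[:,1]-p[1])-24
    r=least_squares(f,[655,-11],loss='soft_l1'); print(c,'head',len(q),r.x,np.abs(r.fun).mean(), q.min(0).round(),q.max(0).round())
    k=ok&(Z>36)&(Z<49.9)&(X<690)&(Y<30); print('tip pts',k.sum(),P[k].mean(0) if k.any() else '')
    k=ok&(Z>44)&(Z<56)&(X>700); q=P[k]; print('base',cv2.minAreaRect(q[:,:2].astype(np.float32)))
    k=ok&(Z>110)&(Z<190)&(X>730)&(Y>60); print('col',P[k].mean(0))
    k=ok&(Z>78)&(Z<96)&(X>675)&(X<740)&(Y<75)&(Y>5); q=P[k]; print('arm',q.mean(0),np.polyfit(q[:,0],q[:,1],1))
    k=ok&(Z>100)&(Z<170)&(X<690)&(Y<30); q=P[k]; print('dial',q.mean(0),q.min(0),q.max(0))
    for n in ('gauge',):
        for r in models.regions_of(n,c): print(r['p'],P[r['region']].mean(0))
    # bearings on pine block
    k=(im['depth']>0)&(abs(X-530)<140)&(abs(Y+295)<70)&(Z>15)&(Z<45); hsv=cv2.cvtColor(im['pixels'],cv2.COLOR_BGR2HSV)
    b=(k&(hsv[...,1]<60)).astype(np.uint8); n,l,s,cc=cv2.connectedComponentsWithStats(b)
    for i in range(1,n):
        if s[i,4]>30:
            q=P[l==i]; print('bearing',s[i,4],cv2.minEnclosingCircle(q[:,:2].astype(np.float32)),q.mean(0))
E
python3 g.py
```

```text
top head 20 [652.56963118  -4.44282776] 0.21597255266660031 [628. -17.  64.] [633.   6.  77.]
tip pts 0 
base ((754.2734375, 79.518310546875), (54.150245666503906, 67.53556060791016), 88.90286254882812)
col [748.87817546  77.40926386 150.04554093]
arm [712.86161046  47.61627799  90.66130821] [   0.8372445  -549.22318791]
dial [645.41807255  -3.93504818 138.69841255] [628.56921081 -29.33229887 100.01678806] [660.86439393  21.9949921  158.20541791]
0.61 [303.61040528 209.88741185  95.81700351]
0.56 [703.27000864  45.3796892  102.55647092]
bearing 166 ((602.7627563476562, -283.35009765625), 16.54559326171875) [ 602.0893066  -282.46122079   31.17946762]
bearing 170 ((562.4671630859375, -288.5063781738281), 16.299312591552734) [ 562.27715383 -288.08497297   30.81383054]
side head 102 [653.75407725  -5.23977955] 1.0771072606767493 [629. -31.  56.] [664.  -4.  78.]
tip pts 0 
base ((757.35791015625, 65.91168212890625), (36.41381072998047, 54.471946716308594), 89.46519470214844)
col [751.63550582  73.19760762 153.09699282]
arm [731.96916078  56.45335529  91.2864817 ] [   0.96439956 -649.45738074]
dial [645.62595022 -16.0345995  131.37879642] [629.75106554 -35.22175084 100.05967027] [665.37497212  14.66876343 158.29583247]
0.9 [699.29514545  21.60241624  97.42860681]
0.57 [299.44231619 201.09373777  85.90722437]
bearing 128 ((602.6583862304688, -281.9349670410156), 17.86298179626465) [ 601.67475352 -285.39324549   31.97373609]
bearing 134 ((563.0725708007812, -287.9501647949219), 16.81553840637207) [ 561.82228497 -290.71209949   32.1196799 ]
```

```bash
cat > o.py <<'E'
from m import *
def proj(im,p):
    M=np.linalg.inv(np.array(im['cam_to_world'])); c=np.asarray(p,float)@M[:3,:3].T+M[:3,3]
    s=np.stack([c[:,0]/-c[:,2],-c[:,1]/-c[:,2]],-1); s=s*(1+im['k1']*(s**2).sum(-1,keepdims=True))
    return s*[im['fx'],im['fy']]+[im['cx'],im['cy']]
def model(x,y,t):
    c,s=np.cos(t),np.sin(t);R=np.array([[c,-s],[s,c]]);a=np.linspace(0,2*np.pi,40)
    o=[]
    def add(q,z): q=np.asarray(q)@R.T+[x,y]; o.append(np.c_[q,np.full(len(q),z)])
    C=np.c_[np.cos(a),np.sin(a)]
    add(C*24,51);add(C*6,43);add(C*24,85)
    b=np.array([[-35,-30],[35,-30],[35,30],[-35,30],[-35,-30]])+[100,90]
    add(b,50);add(b,0);add([[100,90],[100,90.1]],200);add([[0,0],[100,90]],85)
    return o
def ov(name,h,out,S=4):
    W=[]
    for c,(u,v) in(('top',(245,30)),('side',(350,100))):
        im=load(c);k=cv2.resize(im['pixels'][v:v+115,u:u+95],None,fx=S,fy=S,interpolation=cv2.INTER_CUBIC)
        for i,p in enumerate(model(*h)): cv2.polylines(k,[np.round((proj(im,p)-[u,v]+.5)*S).astype(np.int32)],False,[(0,255,255),(0,0,255),(255,255,0),(0,255,0),(0,255,0),(255,0,255),(255,0,255)][min(i,6)],1)
        W.append(k)
    cv2.imwrite(out,np.hstack(W))
if __name__=='__main__': ov('',(654,-6,np.radians(-2)),'pics/ov1.png')
E
python3 o.py
```

```text
(no output)
```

View pics/ov1.png

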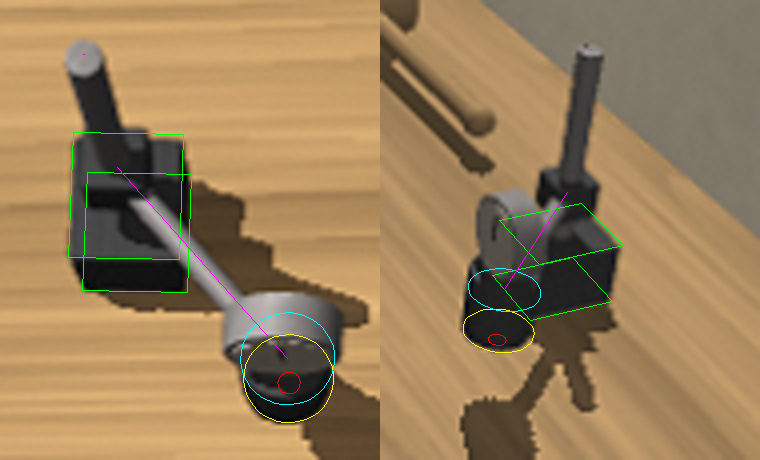

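The overlay fits closely: in the top view the base corner is at (70,133) and the head arc bottom at (288,422), and in the side view the arc bottom is at (500,350). I'll refine it numerically on image contrast.

```bash
cat > r.py <<'E'
from o import *
from scipy.optimize import minimize
G={}
for c in('top','side'):
    im=load(c);g=cv2.GaussianBlur(cv2.cvtColor(im['pixels'],cv2.COLOR_BGR2GRAY).astype(np.float32),(0,0),0.8)
    G[c]=(im,np.hypot(cv2.Sobel(g,5,1,0),cv2.Sobel(g,5,0,1)).clip(0,250))
a=np.linspace(0,2*np.pi,120,endpoint=False)
def samp(c,p):
    q=proj(G[c][0],p).astype(np.float32); return cv2.remap(G[c][1],q[:,:1].copy(),q[:,1:].copy(),cv2.INTER_LINEAR).mean(), q
def head(c,x,y):
    p=np.c_[x+24*np.cos(a),y+24*np.sin(a),np.full(120,51.)]; q=proj(G[c][0],p)
    k=q[:,1]>q[:,1].mean()+2; return samp(c,p[k])[0]
def base(c,x,y,t):
    R=np.array([[np.cos(t),-np.sin(t)],[np.sin(t),np.cos(t)]]);s=np.linspace(-1,1,40);o=np.ones(40)
    E=[np.c_[35*s,-30*o],np.c_[35*s,30*o],np.c_[-35*o,30*s],np.c_[35*o,30*s]]
    f=lambda e,z:samp(c,np.c_[e@R.T+[x,y],np.full(40,z)])[0]
    return f(E[1],50)+f(E[3],50)+f(E[2],0)+f(E[0],50)*.5 if c=='top' else f(E[0],0)+f(E[3],50)+f(E[2],0)+f(E[0],50)*.5
from itertools import product
for c in G:
    h=max((head(c,x,y),x,y) for x in np.arange(640,668,.5) for y in np.arange(-22,12,.5)); print(c,h)
    b=max((base(c,x,y,np.radians(t)),x,y,t) for x in np.arange(746,764,1) for y in np.arange(70,90,1) for t in np.arange(-6,6.1,1)); print(c,b)
f=lambda p:-sum(head(c,p[0],p[1])*2+base(c,p[0]+100*np.cos(p[2])-90*np.sin(p[2]),p[1]+100*np.sin(p[2])+90*np.cos(p[2]),p[2]) for c in G)
v=min((f((x,y,np.radians(t))),x,y,t) for x in np.arange(648,660,1) for y in np.arange(-15,2,1) for t in np.arange(-5,4,.5)); print(v)
E
python3 r.py
```

```text
top (np.float32(217.62044), np.float64(652.5), np.float64(-4.5))
top (np.float32(610.56903), np.int64(756), np.int64(80), np.float64(-4.0))
side (np.float32(248.12543), np.float64(653.0), np.float64(-4.0))
side (np.float32(345.87582), np.int64(757), np.int64(80), np.float64(-6.0))
(np.float32(-1860.1805), np.int64(652), np.int64(-5), np.float64(-3.0))
```

```bash
cat > plan.py <<'E'
from h import *
from scipy.spatial.transform import Rotation as Ro
import sys
def plan(wps):
    "wps: (x,y,z,closing-line yaw deg,rows)"
    o=get_obs();p=np.array(o['ee_pos']);R=Ro.from_rotvec(o['orientation'])
    y=R.as_matrix()[:,1];cur=np.degrees(np.arctan2(y[1],y[0]))
    print('t',round(o['t'],2),'tcp',p.round(1),'closeyaw',cur.round(2),'q',np.round(o['qpos'],2),'w',round(o['width'],1),'F',np.round(o['ft_force'],1),'tz',R.as_matrix()[:,2].round(3))
    for x,yy,z,a,n in wps:
        d=(np.array([x,yy,z])-p);da=(a-cur+90)%180-90
        # target rotation: exact downward tool with closing line a
        c=np.radians(cur+da);Y=np.array([np.cos(c),np.sin(c),0]);Z=np.array([0,0,-1.]);T=Ro.from_matrix(np.c_[np.cross(Y,Z),Y,Z])
        dr=(R.inv()*T).as_rotvec(degrees=True)/n
        print('to',(x,yy,z,a))
        for i in range(n):
            s=R.inv().apply(d/n); print('  ',np.round(np.r_[dr,s],1).tolist())
            R=R*Ro.from_rotvec(dr,degrees=True)
        p=np.array([x,yy,z]);cur=cur+da
if __name__=='__main__': plan(eval(sys.argv[1]))
E
python3 plan.py '[(400,330,222,97.8,7),(493.5,-60,222,97.8,8),(493.5,-298,120,97.8,6)]'
```

```text
t 0.6 tcp [153.3 605.9 222.7] closeyaw 75.8 q [ 1.3   0.42  1.63  0.    1.09 -0.02] w 87.9 F [ 0.  -0.2  0.8] tz [-0.  0. -1.]
to (400, 330, 222, 97.8)
   [0.0, -0.0, -3.1, -43.8, -29.6, 0.1]
   [0.0, -0.0, -3.1, -42.2, -31.9, 0.1]
   [0.0, -0.0, -3.1, -40.3, -34.2, 0.1]
   [0.0, -0.0, -3.1, -38.4, -36.3, 0.1]
   [0.0, -0.0, -3.1, -36.4, -38.4, 0.1]
   [0.0, -0.0, -3.1, -34.2, -40.3, 0.1]
   [0.0, -0.0, -3.1, -31.9, -42.1, 0.1]
to (493.5, -60, 222, 97.8)
   [-0.0, 0.0, 0.0, -5.0, -49.9, 0.0]
   [-0.0, 0.0, 0.0, -5.0, -49.9, 0.0]
   [-0.0, 0.0, 0.0, -5.0, -49.9, 0.0]
   [-0.0, 0.0, 0.0, -5.0, -49.9, 0.0]
   [-0.0, 0.0, 0.0, -5.0, -49.9, 0.0]
   [-0.0, 0.0, 0.0, -5.0, -49.9, 0.0]
   [-0.0, 0.0, 0.0, -5.0, -49.9, 0.0]
   [-0.0, 0.0, 0.0, -5.0, -49.9, 0.0]
to (493.5, -298, 120, 97.8)
   [0.0, -0.0, 0.0, 5.4, -39.3, 17.0]
   [0.0, -0.0, 0.0, 5.4, -39.3, 17.0]
   [0.0, -0.0, 0.0, 5.4, -39.3, 17.0]
   [0.0, -0.0, 0.0, 5.4, -39.3, 17.0]
   [0.0, -0.0, 0.0, 5.4, -39.3, 17.0]
   [0.0, -0.0, 0.0, 5.4, -39.3, 17.0]
```

Call:
jog_arm(
  increments=[0,0,-3.1,-44,-30,0,100,0,0,-3.1,-42,-32,0,100,0,0,-3.1,-40,-34,0,100,0,0,-3.1,-38,-36,0,100,0,0,-3.2,-36,-38,0,100,0,0,-3.2,-34,-40,0,100,0,0,-3.2,-32,-42,0,100],
)

```text
t: 1.48
ee_pos: [399.4, 329.4, 223.0]
orientation: [-0.217, 3.133, 0.001]
ft_force: [-0.4, 0.6, 0.1]
width: 88.1
grasp_force: 0.0
```

Call:
jog_arm(
  increments=[0,0,0,-5,-50,0,100,0,0,0,-5,-50,0,100,0,0,0,-5,-50,0,100,0,0,0,-5,-50,0,100,0,0,0,-5,-50,0,100,0,0,0,-5,-50,0,100,0,0,0,-5,-50,0,100,0,0,0,-5,-50,0,100],
)

```text
t: 2.48
ee_pos: [492.6, -62.0, 223.0]
orientation: [-0.213, 3.134, -0.0]
ft_force: [1.0, 0.1, -0.2]
width: 87.9
grasp_force: 0.0
```

Call:
jog_arm(
  increments=[0,0,0,5.5,-39,17,100,0,0,0,5.5,-39,17,100,0,0,0,5.5,-39,17,100,0,0,0,5.5,-39,17,100,0,0,0,5.5,-39,17,100,0,0,0,5.5,-39,17,100,0,0,0,0,0,0,100,0,0,0,0,0,0,100],
)

```text
t: 3.48
ee_pos: [491.1, -296.2, 120.7]
orientation: [0.213, -3.134, -0.001]
ft_force: [0.5, 0.3, 0.0]
width: 87.9
grasp_force: 0.0
```

```bash
python3 plan.py '[(493.5,-298,50,97.8,2),(493.5,-298,5,97.8,3)]'
```

```text
t 3.48 tcp [ 491.1 -296.2  120.7] closeyaw 97.77 q [-0.56  0.49  1.81  0.    0.84 -2.27] w 87.9 F [0.5 0.3 0. ] tz [-0.  0. -1.]
to (493.5, -298, 50, 97.8)
   [0.0, -0.0, -0.0, -1.1, -1.1, 35.4]
   [0.0, -0.0, -0.0, -1.1, -1.1, 35.4]
to (493.5, -298, 5, 97.8)
   [-0.0, 0.0, -0.0, 0.0, 0.0, 15.0]
   [-0.0, 0.0, -0.0, 0.0, 0.0, 15.0]
   [-0.0, 0.0, -0.0, 0.0, 0.0, 15.0]
```

Call:
jog_arm(
  increments=[0,0,0,-1,-1,35,100,0,0,0,-1,-1,35,100,0,0,0,0,0,25,100,0,0,0,0,0,15,100,0,0,0,0,0,5,100,0,0,0,0,0,0,100],
)

```text
t: 4.22
ee_pos: [494.0, -298.2, 6.2]
orientation: [-0.214, 3.134, -0.001]
ft_force: [0.5, 0.6, 0.5]
width: 87.9
grasp_force: 0.0
```

Call:
jog_arm(
  increments=[0,0,0,0,0,0,40,0,0,0,0,0,0,40,0,0,0,0,0,0,40,0,0,0,0,0,0,40,0,0,0,0,0,0,40,0,0,0,0,0,0,40],
)

```text
t: 4.97
ee_pos: [493.6, -298.3, 5.8]
orientation: [-0.214, 3.134, -0.0]
ft_force: [-1.4, -0.1, 2.3]
width: 47.8
grasp_force: 30.0
```

```bash
python3 - <<'E'
from h import *
im=get_image('side');cv2.imwrite('pics/s1.png',cv2.resize(im['pixels'][200:400,280:520],None,fx=3,fy=3))
E
python3 plan.py '[(493.5,-298,20,97.8,1)]'
```

```text
t 5.03 tcp [ 493.6 -298.3    5.8] closeyaw 97.8 q [-0.56  0.67  1.83 -0.    0.63 -2.27] w 47.6 F [-1.5 -0.2  2.2] tz [ 0. -0. -1.]
to (493.5, -298, 20, 97.8)
   [-0.0, 0.0, 0.0, 0.0, 0.4, -14.2]
```

View pics/s1.png

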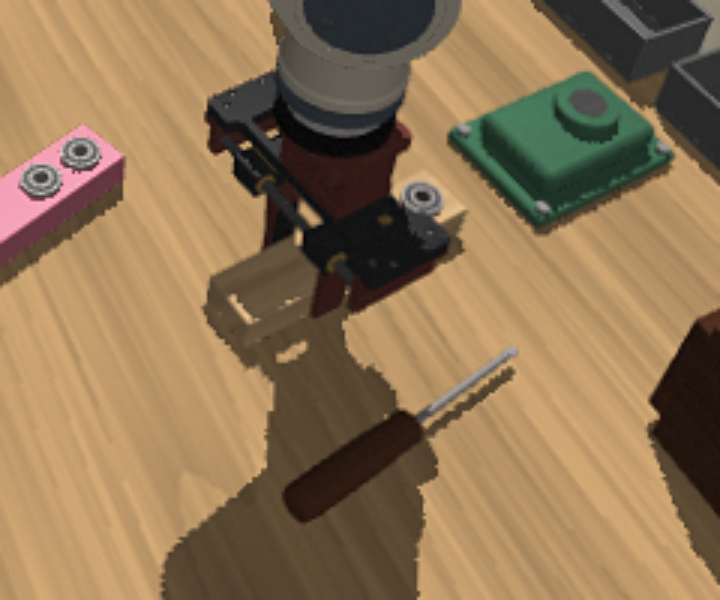

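The block is held (opening 47.6 mm, 30 N): the fingers straddle its bare part at crop (290,260), and the end bearing is visible at (422,198).

```bash
python3 plan.py '[(493.5,-298,20,97.8,2),(500,-100,20,91,6),(488,4.2,20,87,4),(488,4.2,6.5,87,2)]'
```

```text
t 5.03 tcp [ 493.6 -298.3    5.8] closeyaw 97.8 q [-0.56  0.67  1.83 -0.    0.63 -2.27] w 47.6 F [-1.5 -0.2  2.2] tz [ 0. -0. -1.]
to (493.5, -298, 20, 97.8)
   [-0.0, 0.0, 0.0, 0.0, 0.2, -7.1]
   [-0.0, 0.0, 0.0, 0.0, 0.2, -7.1]
to (500, -100, 20, 91)
   [0.0, -0.0, 1.1, -5.6, 32.5, 0.0]
   [0.0, -0.0, 1.1, -4.9, 32.7, 0.0]
   [0.0, -0.0, 1.1, -4.3, 32.7, 0.0]
   [0.0, -0.0, 1.1, -3.6, 32.8, 0.0]
   [0.0, -0.0, 1.1, -3.0, 32.9, 0.0]
   [0.0, -0.0, 1.1, -2.3, 32.9, 0.0]
to (488, 4.2, 20, 87)
   [-0.0, 0.0, 1.0, 2.5, 26.1, -0.0]
   [-0.0, 0.0, 1.0, 3.0, 26.0, -0.0]
   [-0.0, 0.0, 1.0, 3.5, 26.0, -0.0]
   [-0.0, 0.0, 1.0, 3.9, 25.9, -0.0]
to (488, 4.2, 6.5, 87)
   [0.0, -0.0, -0.0, -0.0, -0.0, 6.8]
   [0.0, -0.0, -0.0, -0.0, -0.0, 6.8]
```

Call:
jog_arm(
  increments=[0,0,0,0,0,-7,40,0,0,0,0,0,-7,40,0,0,1.1,-5.5,32.5,0,40,0,0,1.1,-5,32.5,0,40,0,0,1.1,-4,33,0,40,0,0,1.2,-3.5,33,0,40,0,0,1.1,-3,33,0,40,0,0,1.2,-2.5,33,0,40],
)

```text
t: 6.02
ee_pos: [499.8, -98.8, 20.1]
orientation: [-0.026, 3.141, -0.0]
ft_force: [0.1, 1.7, -3.1]
width: 48.1
grasp_force: 30.0
```

Call:
jog_arm(
  increments=[0,0,1,2.5,26,0,40,0,0,1,3,26,0,40,0,0,1,3.5,26,0,40,0,0,1,4,26,0,40,0,0,0,0,0,6,40,0,0,0,0,0,6,40,0,0,0,0,0,0,40,0,0,0,0,0,0,40],
)

```text
t: 7.02
ee_pos: [487.7, 3.6, 7.6]
orientation: [-0.084, -3.14, 0.0]
ft_force: [-0.2, -0.5, -2.6]
width: 47.6
grasp_force: 30.0
```

```bash
cat > v.py <<'E'
from h import *
import sys
for c in('top','side'):
    im=get_image(c);P=pts(im);X,Y,Z=P[...,0],P[...,1],P[...,2]
    if c=='side' and len(sys.argv)>1: cv2.imwrite(sys.argv[1],cv2.resize(im['pixels'][100:280,280:480],None,fx=3,fy=3))
    k=(im['depth']>0)&(X>545)&(X<645)&(abs(Y)<50)&(Z>22)&(Z<40);hsv=cv2.cvtColor(im['pixels'],cv2.COLOR_BGR2HSV)
    print(c,k.sum(),'z',np.median(Z[k]) if k.any() else '')
    n,l,s,_=cv2.connectedComponentsWithStats((k&(hsv[...,1]<60)).astype(np.uint8))
    for i in range(1,n):
        if s[i,4]>25:
            q=P[l==i];print(c,s[i,4],np.round(cv2.minEnclosingCircle(q[:,:2].astype(np.float32))[0],1),q.mean(0).round(1))
E
python3 v.py pics/s2.png; python3 plan.py '[(542.9,1.3,6.5,87,6)]'
```

```text
top 263 z 29.491759678105154
top 97 [599.   -1.6] [602.1  -2.   33.1]
side 304 z 30.109942740805536
side 75 [597.8  -3.7] [597.3  -4.4  33.5]
side 29 [563.4  -5.2] [564.2  -7.4  33.2]
t 7.12 tcp [487.8   3.8   7.7] closeyaw 86.96 q [-0.02  0.6   2.03 -0.    0.51 -1.53] w 47.9 F [ 0.1 -0.2 -3.6] tz [ 0. -0. -1.]
to (542.9, 1.3, 6.5, 87)
   [0.0, 0.0, -0.0, -9.2, 0.1, 0.2]
   [0.0, 0.0, -0.0, -9.2, 0.1, 0.2]
   [0.0, 0.0, -0.0, -9.2, 0.1, 0.2]
   [0.0, 0.0, -0.0, -9.2, 0.1, 0.2]
   [0.0, 0.0, -0.0, -9.2, 0.1, 0.2]
   [0.0, 0.0, -0.0, -9.2, 0.1, 0.2]
```

View pics/s2.png

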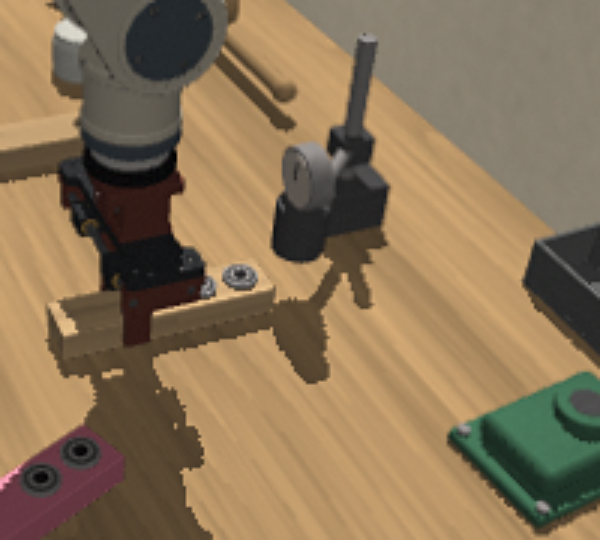

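The block lies at the entry, with its end bearing at crop (240,275) and the gauge head at (300,225) ahead, clear. I lower it onto the bench and slide it in.

Call:
jog_arm(
  increments=[0,0,0,0,0,1.8,40,0,0,0,0,0,0,40,0,0,0,-8,0,0,40,0,0,0,-8,0,0,40,0,0,0,-8,0.5,0,40,0,0,0,-8,0,0,40,0,0,0,-8,0,0,40,0,0,0,-8,0,0,40,0,0,0,-7,0,0,40,0,0,0,0,0,0,40,0,0,0,0,0,0,40],
)

```text
t: 8.5
ee_pos: [542.5, 1.9, 5.8]
orientation: [-0.082, -3.14, -0.0]
ft_force: [0.4, 0.2, -2.1]
width: 47.8
grasp_force: 30.0
```

```bash
python3 plan.py '[(542.9,1.6,6,87,1)]'
python3 - <<'E'
from h import *
im=get_image('side');P=pts(im);X,Y,Z=P[...,0],P[...,1],P[...,2]
cv2.imwrite('pics/s3.png',cv2.resize(im['pixels'][120:240,300:440],None,fx=5,fy=5,interpolation=cv2.INTER_CUBIC))
k=(im['depth']>0)&(X>570)&(X<720)&(abs(Y)<60)&(Z>24)&(Z<29.5);print(k.sum(),P[k].min(0),P[k].max(0),np.median(Z[k]))
E
```

```text
t 8.5 tcp [542.5   1.9   5.8] closeyaw 87.0 q [-0.02  0.65  1.91  0.    0.59 -1.54] w 47.8 F [ 0.4  0.2 -2.1] tz [-0.  0. -1.]
to (542.9, 1.6, 6, 87)
   [0.0, -0.0, 0.0, -0.4, -0.3, -0.2]
158 [570.89468162 -30.65128026  24.05989439] [677.74016242  18.39837196  29.49890482] 27.315322645936305
```

View pics/s3.png

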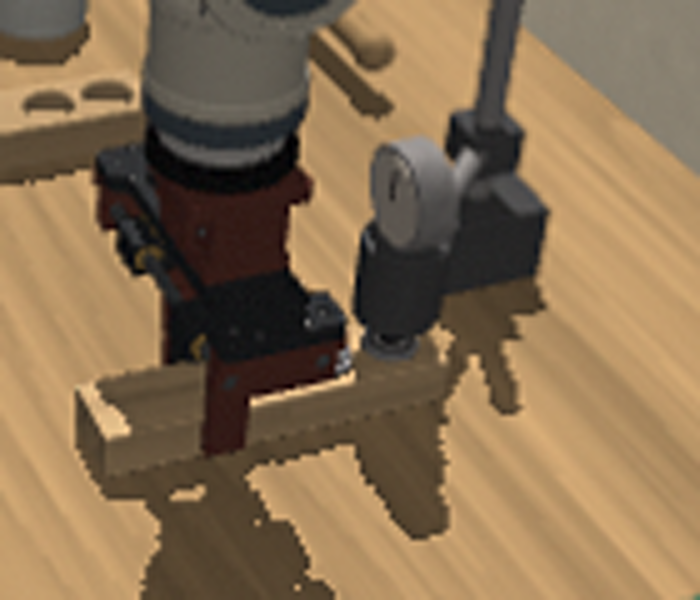

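The bearing sits under the head at crop (390,345), and the head at (400,290) is clear of it. I seat the block down about 1 mm, open and lift off, then check.

Call:
jog_arm(
  increments=[0,0,0,-0.4,-0.3,0.5,40,0,0,0,0,0,0.5,40,0,0,0,0,0,0,40,0,0,0,0,0,0,40],
)

```text
t: 9.05
ee_pos: [542.5, 1.9, 5.8]
orientation: [-0.082, -3.14, -0.0]
ft_force: [-4.6, 2.7, 10.5]
width: 47.4
grasp_force: 30.0
```

Call:
jog_arm(
  increments=[0,0,0,0,0,0,60,0,0,0,0,0,0,75,0,0,0,0,0,0,90,0,0,0,0,0,0,90,0,0,0,0,0,0,90],
)

```text
t: 9.68
ee_pos: [543.0, 1.5, 4.8]
orientation: [-0.082, -3.14, 0.0]
ft_force: [0.0, 0.1, -0.0]
width: 78.7
grasp_force: 0.0
```

Seated on the bench. Now straight up, then back away.

Call:
jog_arm(
  increments=[0,0,0,0,0,-10,90,0,0,0,0,0,-25,90,0,0,0,0,0,-35,90,0,0,0,20,0,-35,90,0,0,0,30,-50,-30,90,0,0,0,25,-60,-30,90,0,0,0,0,-60,-20,90,0,0,0,0,-60,0,90,0,0,0,0,-60,0,90,0,0,0,0,-60,0,90,0,0,0,0,0,0,90],
)

```text
t: 11.05
ee_pos: [454.7, -337.3, 185.2]
orientation: [0.089, 3.139, -0.003]
ft_force: [-0.4, 0.2, -0.6]
width: 79.3
grasp_force: 0.0
```

Run:
```python
from h import *
from o import proj
tiles=[]
for c,(u,v) in(('top',(265,60)),('side',(300,110))):
    im=get_image(c);P=pts(im);X,Y,Z=P[...,0],P[...,1],P[...,2]
    k=(im['depth']>0)&(X>450)&(X<700)&(Y<45)&(Y>-50)&(Z>20)&(Z<34);q=P[k][:,:2].astype(np.float32)
    print(c,k.sum(),cv2.minAreaRect(q),'z',np.median(Z[k]))
    n,l,s,cc=cv2.connectedComponentsWithStats((k&(cv2.cvtColor(im['pixels'],cv2.COLOR_BGR2HSV)[...,1]<60)).astype(np.uint8))
    for i in range(1,n):
        if s[i,4]>25: print(c,s[i,4],cv2.minEnclosingCircle(P[l==i][:,:2].astype(np.float32)))
    t=cv2.resize(im['pixels'][v:v+130,u:u+100],None,fx=4,fy=4,interpolation=cv2.INTER_CUBIC)
    tiles.append(t)
cv2.imwrite('pics/end.png',np.hstack(tiles)); print(get_obs()['t'])
```

```text
top 1641 ((564.3483276367188, 2.0673999786376953), (48.14288330078125, 173.99346923828125), 87.11311340332031) z 27.22472626691831
top 161 ((612.536376953125, -1.5536130666732788), 16.031291961669922)
side 512 ((530.289794921875, 2.6319751739501953), (52.87502670288086, 106.98479461669922), 87.45720672607422) z 27.56872247201835
11.15
```

View pics/end.png

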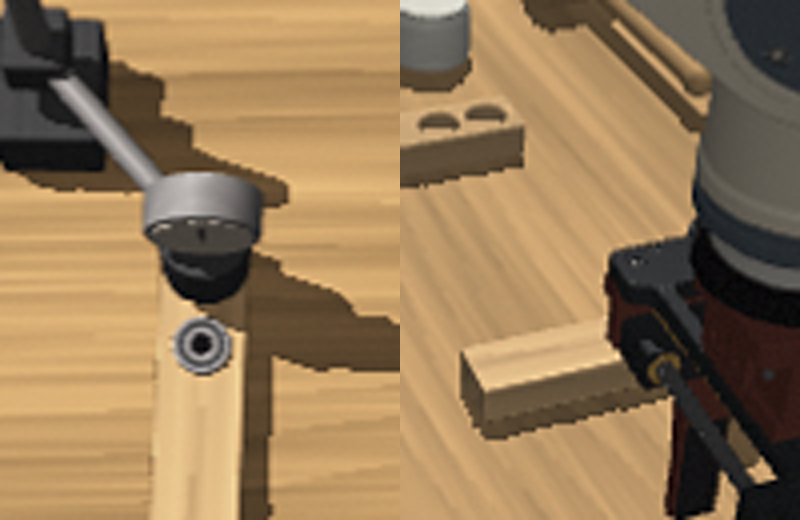

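The top view shows the inner bearing at crop (203,345), in line with the gauge head at (206,270). It measures (612.5, -1.6), which puts the end bearing at about (652.5, -3.7) against the tip at (652.7, -4.5). The block is flat and the spare block (side crop, about (460,140)) shows no sign of having moved.

```bash
python3 -c "
from workcell import job
print(job.close_job())"
```

```text
the job is handed in; nothing more can be done
None
```

The pine block lies flat on the bench with its end bearing within about 1 mm of the point below the probe tip, as measured by camera; the gauge was not bumped, the spare block was left alone, and the job is handed in.

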